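# Clean the empty spice jar on the slanted suction head

### The arm

A 6-joint arm with a two-finger parallel gripper is mounted at the origin on the work surface. World frame = base frame: x ahead of the robot, y to its left, z up, the work surface at z = 0. Lengths are in mm, angles in rad, forces in N, time in s.
With the tool pointing down it reaches from about 350 to 775 mm from the base axis. Payload 7.3 kg.
Tool frame: the origin (TCP) lies midway between the tips of the shut fingers; the grasp point (between the pads) lies 19 mm behind it; z points along the fingers, y is the line along which they close (so a half turn about z gives the same grasp; the last joint's range is limited). The gripper opens to 92 mm and grips with 3 to 60 N. Pads are 19 mm wide; open, the fingers measure 130 mm over their backs; the gripper's body (75 mm by 190 mm) begins 47 mm behind the grasp point.
Start: joints at [1.178, 0.342, 1.524, -0, 1.275, -0.146], TCP at [128.243, 509.116, 226.741] pointing down, gripper open.
Joint ranges: [-2.53, 2.53], [-0.77, 2.02], [0.04, 2.7], [-1, 4.14], [0.28, 2.66], [-3.11, 3.11]. Speed limits (rad/s): [2.57, 2.57, 3.14, 3.14, 3.14, 3.14].

### API

Orientations are given as [roll, pitch, yaw] about the fixed x, y, z axes, in that order (R = Rz(yaw) Ry(pitch) Rx(roll)).
In Python, from plant import bot gives the robot as it stands.
- The arm moves only by the tool servo_tool, never from a script. Its argument "deltas" is a list of rows, each a list of 2 entries, a list of its own where there are three numbers: the shift along the tool's x, y, z in m, then the turn, a rotation vector about the tool's x, y, z in degrees. A call has 1 to 20 rows; each row shifts and turns the commanded pose from where the row before left it, along the tool's axes as they then stand; what a row does not reach is not made up. A row lasts 1/8 s, in which the tool goes at most 62.5 mm and 10.7 degrees, less where a joint would pass 70% of its speed; a pose out of reach is approached as far as the arm can. A call with a gripper value outside its range is refused whole. "fingers" is the opening, from 0 (shut) to 1 (fully open), set as the call begins (left out, the last holds). The fingers move at their own pace and stop on an object; the grip force is fixed at half the most. Time passes only in rows, so rows that do not move let the fingers close. It gives the time, the measured TCP pose, the force, the opening and the grip force at its end, in the units of the state.
- bot.get_obs(): the state, without advancing time (a new reading comes with each control period).
- bot.capture(name): name is "side" or "top" or "wrist"; returns the picture (384x512x3 uint8, red, green, blue); there is no depth.
- bot.camera_model(name): a dict with "mtx" (3x3 intrinsics, pixels), "xyz" and "rotation" of the camera in the world. Camera axes: x right, y down, z forward; pixel columns grow to the right and rows downward; lengths in mm; the calibration is good to about 2 mm. A picture is of the moment at which its call begins: read the wrist's pose just before it. camera_model takes no time and is no camera call; for the wrist camera it gives the pose at the moment of the call.
- bot.close_job(): hands the job in; it is judged then, once.
The state is a dict: "time": time; "joint_positions": joint angles; "dq": joint speeds; "tau": joint torques, N m; "tool_pos": TCP position; "tcp_rot": TCP orientation; "contact_force": force on the tool from outside, world axes, zero at the start; "moment": the same for the moment, N m; "grip_width": finger opening in mm; "finger_force": force on a finger pad.
Only numpy, scipy, OpenCV 4.12 (cv2) and the standard library are available. Lean on these libraries where they do the work, as an engineer would, in place of code of your own. Each camera call takes 0.05 s, during which the arm holds its last target. There are 200 camera calls.

### The job

Take the empty glass spice jar out from under the riser's bridge, tip it so that its open mouth sits squarely and centrally on the slanted face of the suction head, gently push the spring head fully home with it and keep it there for two seconds. Then bring the jar level again and set it back gently, upright on the low tier in the place where it stood; leave the salt shaker and the things on the bridge alone.

Things in the scene. Friction and masses are not known exactly. Their poses are not given: they have to be found in the camera images.
- jar: Empty clear glass spice jar, 140 mm tall (all sizes in mm), 0.13 to 0.25 kg: body 52 in diameter up to 110, then a shoulder to a 42 neck with an open mouth. Stands under the bridge, left or right. Origin at the centre of its underside, z to the mouth. Gripped about 40 above its bottom by a tool tilted 45 degrees, it lets the gripper clear both bridge and suction head.
- jar_mouth (a point): Centre of the jar's open mouth, on its axis 140 mm above the origin; axes as the jar's.
- riser: Fixed clear acrylic riser. Low tier 200 mm (x) by 380 (y), top at z = 40. Over it a bridge board 155 by 380, z = 215 to 223, x = -55 to 100, on 6 thick side panels at y = +-187, x = -20 to 100. Open at its front (-x), which faces the robot's left. Jar and shaker stand near x = -30, y = +-75. Origin on the counter under the tier's centre, x to its back, z up.
- stand: Fixed steel suction stand: base plate 200 mm by 150, 18 thick (x = -70 to 130), post 36 in diameter and 343 high at x = 85, hose behind. Faces its -x. Origin on the counter, z up. The head's face centre at rest is at x = -40, z = 220; its guide sleeve (38 diameter) begins 46 further up the head's axis.
- head_face (a point): Centre of the flat round rubber face (60 mm diameter) of the suction head; moves with the head. The face looks down and to the stand's front. The point's z axis points up into the head, 35 degrees from vertical towards the stand's +x; the jar's axis must lie along it: the jar leans 35 degrees, mouth to the stand's +x.
- head (a joint): How far the suction head is pushed in along its slanted axis: 0 at rest, 0.016 m fully home against its stop. Its spring takes about 3.4 N to start and 6.6 N at the end of the travel.
- shaker: Stainless salt shaker, 48 mm in diameter, 96 tall with a domed top, standing on the low tier on the other side from the jar. Origin at the centre of its underside.
- press: Yellow plastic citrus press, a 100 mm diameter dish with a cone, 57 tall, on the bridge. Origin at the centre of its underside.
- brush: Orange silicone basting brush, 160 mm long, lying on the bridge. Origin at the middle of its length, on its underside.
- panlid: Small aluminium pan lid, 116 mm in diameter, 35 tall with its knob, on the bridge. Origin at the centre of its underside.

How it is judged (in metres and radians):
On the way:
1. the jar's mouth sits squarely and centrally on the slanted head, and the head is pushed fully home and kept there (value of joint head above 0.0142 m and distance between jar_mouth and head_face below 0.01 m and angle between the z axis of jar and the z axis of head_face, either way round below 0.14 rad and angle between jar's own z axis and vertical above 0.44 rad), for 1.5 s.
At the end, for the whole second after the job is handed in: Head pushed within 1.8 mm of its stop by the jar's mouth (10 mm, 8 degrees) for 1.5 s; then the jar upright (3 degrees), released, still, within 25 mm of its starting place on the low tier; head sprung back; shaker standing; shaker, press, brush, lid within 15 mm of their places (distance of jar from where it was at the start of the episode below 0.025 m and angle between jar's own z axis and vertical below 0.05 rad and linear speed of jar below 0.01 m/s and value of joint head below 0.003 m and distance of each of shaker, press, brush, panlid from where it was at the start of the episode below 0.015 m and angle between shaker's own z axis and vertical below 0.1 rad); the robot touches nothing.
It fails at once if the jar is pressed on the suction stand with more than 30 N (contact force between jar and stand above 30 N).
It fails at once if the jar is set down on or knocked against the riser with more than 40 N (contact force between jar and riser above 40 N).
It fails at once if the shaker is knocked over or shoved (angle between shaker's own z axis and vertical above 0.4 rad or distance of shaker from where it was at the start of the episode above 0.03 m).
It fails at once if a thing on the bridge is shoved off its place (distance of any of press, brush, panlid from where it was at the start of the episode above 0.03 m).
It also fails if it takes over 72 s, if anything falls off the work surface, if the arm or the gripper's body presses on something with over 40 N, if the wrist force passes 120 N, or if a joint passes its speed limit or range.

## Working session

There is one attempt and no reset: what is moved stays moved. The work goes in short steps, Python scripts to look and compute and a tool call to move; the robot and the scene stay as the last step left them, time stands still between calls to the robot, and variables do not carry over. Pictures are saved under pics/ and viewed, at most 12 in all, crops included, and the job is handed in when it is done.

Besides the shell and the picture viewer there is one more tool, called after "Emit:" by a JSON object that holds its "method" and its "body", one argument or row to a line. servo_tool: Moves the arm, as the interface text tells. Its arguments: {"type":"object","properties":{"deltas":{"type":"array"},"fingers":{"type":"number"}},"required":["deltas"]}

```bash
mkdir -p pics; ls; python3 - <<'E'
from plant import bot
import cv2,numpy as np
print(bot.get_obs())
for n in ("side","top"):
    im=bot.capture(n); cv2.imwrite(f"pics/{n}0.png",im[:,:,::-1])
    m=bot.camera_model(n); np.savez(f"{n}.npz",**m); print(n,m)
E
```

```text
pics
{'time': 0.0, 'joint_positions': array([ 1.17803023e+00,  3.42727110e-01,  1.52506110e+00, -1.55049501e-05,
        1.27537261e+00, -1.46019303e-01]), 'dq': array([-0.00043931, -0.00152548,  0.00164898,  0.00049003,  0.00061105,
       -0.00106993]), 'tau': array([-2.13531515e-03, -4.31246924e+01, -2.44223052e+01,  7.17605883e-02,
        5.56988013e-02, -9.17575017e-05]), 'tool_pos': array([128.06167098, 508.70782692, 226.02729539]), 'tcp_rot': array([-3.14003901e+00, -2.13502022e-04,  2.89485022e+00]), 'contact_force': array([ 0.54911812,  0.12329988, -0.3664487 ]), 'moment': array([-0.02789507,  0.00053836, -0.11964381]), 'finger_force': 0.0, 'grip_width': 91.9349971341395}
side {'mtx': array([[448.91039887,   0.        , 250.59139219],
       [  0.        , 448.91039887, 196.61129088],
       [  0.        ,   0.        ,   1.        ]]), 'xyz': array([570.49636549, 460.20335775, 873.27886914]), 'rotation': array([-2.4925197 ,  0.0154739 ,  3.13853694])}
top {'mtx': array([[367.96350849,   0.        , 254.84832337],
       [  0.        , 367.96350849, 192.05122418],
       [  0.        ,   0.        ,   1.        ]]), 'xyz': array([491.28399132, -94.14433933, 823.51439851]), 'rotation': array([-2.99501157, -0.04612106, -1.56285508])}
```

View pics/side0.png

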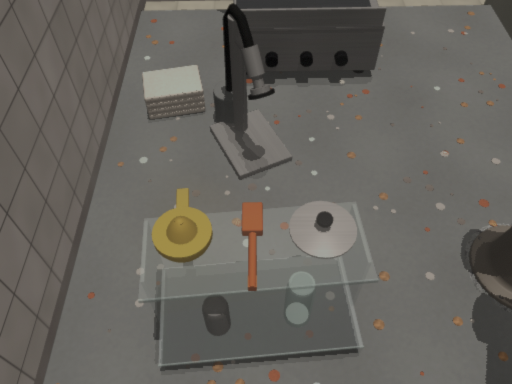

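View pics/top0.png

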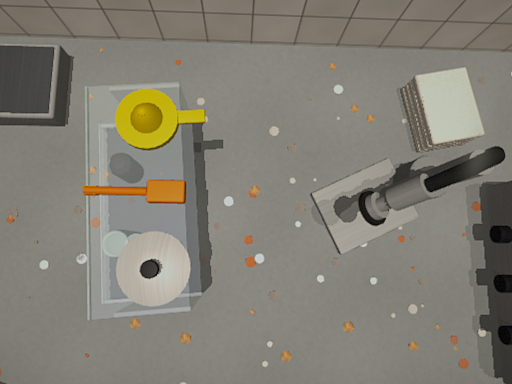

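The side view shows the jar under the bridge at about (298,300), on the pan-lid side, and the shaker at about (216,315). In the top view the riser is on the left (+y), opening to +y, with the jar at about (115,243). The stand is at about (365,205).

```bash
python3 - <<'E'
import cv2,numpy as np
t=cv2.imread("pics/top0.png");s=cv2.imread("pics/side0.png")
def crop(im,x0,x1,y0,y1,k,st=20):
    c=cv2.resize(im[y0:y1,x0:x1],None,fx=k,fy=k,interpolation=cv2.INTER_CUBIC)
    for x in range(-(-x0//st)*st,x1,st):
        X=int((x-x0+.5)*k);cv2.line(c,(X,0),(X,6),(0,0,255),1);cv2.putText(c,str(x),(X,16),0,.33,(0,0,255),1)
    for y in range(-(-y0//st)*st,y1,st):
        Y=int((y-y0+.5)*k);cv2.line(c,(0,Y),(6,Y),(0,0,255),1);cv2.putText(c,str(y),(8,Y+4),0,.33,(0,0,255),1)
    return c
a=crop(t,75,220,75,325,2.35);b=crop(t,305,500,140,260,2.35)
c=np.zeros((590,800,3),np.uint8);c[:a.shape[0],:a.shape[1]]=a;c[:b.shape[0],a.shape[1]:a.shape[1]+b.shape[1]]=b
b2=crop(s,205,295,0,180,1.6);c[300:300+b2.shape[0],400:400+b2.shape[1]]=b2
cv2.imwrite("pics/c1.png",c)
cv2.imwrite("pics/c2.png",crop(s,135,385,200,370,3.1))
E
```

```text
(no output)
```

View pics/c1.png

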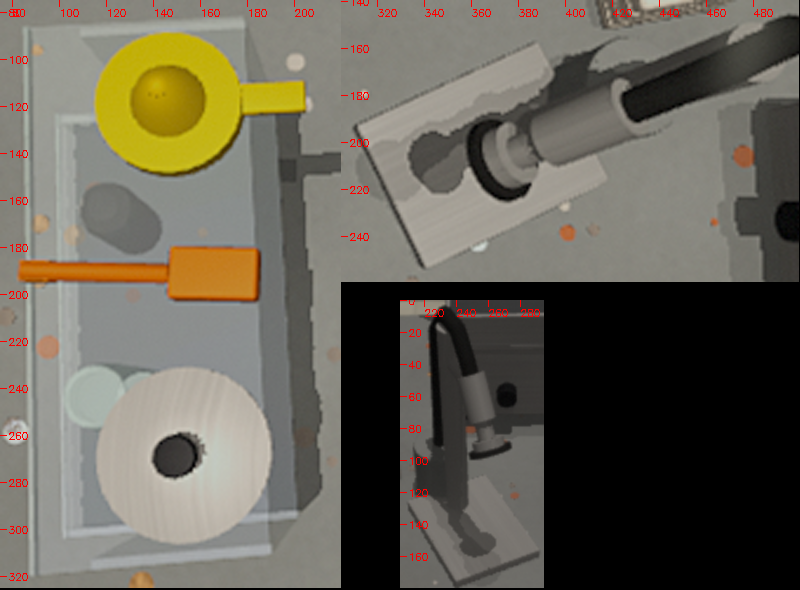

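View pics/c2.png

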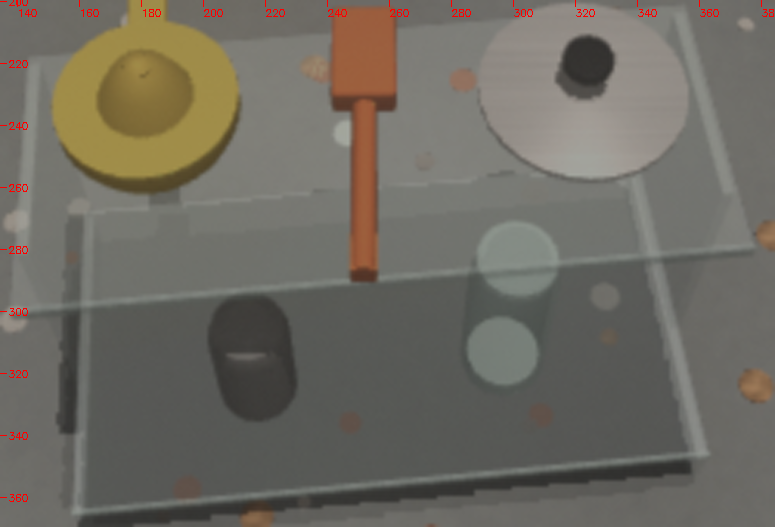

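The crops give edge corners for the riser and the stand's base plate, plus the jar mouth in both views: about (115.5,244) in top and (301.5,283) in side. Next I fit the poses and overlay the models as a check.

```bash
cat > h.py <<'E'
import numpy as np,cv2
from scipy.optimize import least_squares
from scipy.spatial.transform import Rotation as R
def cam(n):
    d=np.load(n+".npz");return d["mtx"],d["xyz"],R.from_euler("xyz",d["rotation"]).as_matrix()
C={n:cam(n) for n in("top","side")}
def proj(n,P):
    K,t,r=C[n];p=(np.atleast_2d(P)-t)@r@K.T;return p[:,:2]/p[:,2:]
def at(p,P):
    P=np.atleast_2d(P).astype(float);c,s=np.cos(p[2]),np.sin(p[2])
    return np.c_[p[0]+c*P[:,0]-s*P[:,1],p[1]+s*P[:,0]+c*P[:,1],P[:,2]]
def fit(obs,p0):
    f=lambda p:np.concatenate([(proj(n,at(p,P))-np.array(q)).ravel() for n,P,q in obs])
    r=least_squares(f,p0,loss="soft_l1");return r.x,f(r.x).reshape(-1,2).round(1)
def tri(obs):
    f=lambda P:np.concatenate([(proj(n,P)-np.array(q)).ravel() for n,q in obs])
    r=least_squares(f,[400,300,100]);return r.x.round(1),r.fun.round(1)
E
python3 - <<'E'
from h import *
ro=[("side",[[-100,190,40],[-100,-190,40],[-55,190,215],[-55,-190,215]],[[159.7,365.3],[362.6,346.3],[140.3,301.4],[378,279.2]]),
("top",[[-100,190,40],[-100,-190,40],[-55,190,223],[-55,-190,223],[100,190,223],[100,-190,223]],[[99.2,123.9],[101.7,303],[85.1,87.3],[89.4,319.2],[178,83],[189.4,308.6]])]
rp,e=fit(ro,[450,250,-1.57]);print("riser",rp,e.tolist())
so=[("top",[[-70,75,18],[130,75,18],[130,-75,18],[-70,-75,18]],[[311,194],[388.8,157.9],[418.2,215.7],[340.7,254]])]
sp,e=fit(so,[450,-300,-1.1]);print("stand",sp,e.tolist())
m=tri([("top",[115.5,244]),("side",[301.3,283])]);print("mouth",m)
b=tri([("side",[296.8,313.3])]);K,t,r=C["side"]
def onplane(n,q,z):
    K,t,r=C[n];d=r@np.linalg.inv(K)@[*q,1];return t+d*(z-t[2])/d[2]
for n,q in(("top",[115.5,244]),("side",[301.3,283])):print(n,onplane(n,q,180).round(1))
print("bottom",onplane("side",[296.8,313.3],42).round(1))
M=onplane("side",[301.3,283],180);print("jar in riser",at([0,0,-rp[2]],[[*(M[:2]-rp[:2]),0]]))
np.savez("poses.npz",rp=rp,sp=sp)
# overlay
a=np.deg2rad(35);ax=np.array([np.sin(a),0,np.cos(a)]);ux=np.array([np.cos(a),0,-np.sin(a)]);uy=np.array([0,1,0])
th=np.linspace(0,2*np.pi,60)
ring=lambda c,r,u,v:c+r*(np.cos(th)[:,None]*u+np.sin(th)[:,None]*v)
f=np.array([-40,0,220.])
X,Y=np.eye(3)[:2]
S=[ring(f,30,ux,uy),ring(f+46*ax,19,ux,uy),ring(np.array([85,0,343.]),18,X,Y),np.array([[-70,75,18],[130,75,18],[130,-75,18],[-70,-75,18],[-70,75,18]])]
J=[ring(np.array([*M[:2],z]),r,X,Y) for z,r in((40,26),(150,26),(180,21))]
B=[np.array([[x,y,z] for x,y in((-x0,-190),(-x0,190),(100,190),(100,-190),(-x0,-190))]) for x0,z in((100,40),(55,223))]
for n in C:
    im=cv2.resize(cv2.imread(f"pics/{n}0.png"),None,fx=2,fy=2)
    for P in [at(sp,s) for s in S]+J+[at(rp,b) for b in B]:
        cv2.polylines(im,[np.int32(((proj(n,P)+.5)*2).round())],False,(0,255,0),1)
    cv2.imwrite(f"pics/o_{n}.png",im)
t=cv2.imread("pics/o_top.png")[270:530,590:960];s=cv2.imread("pics/o_side.png")
c=np.zeros((600,800,3),np.uint8);c[:260,:370]=t;c[:360,380:600]=s[0:360,400:620];c[365:595,380:600]=s[500:730,500:720]
c[265:600,:260]=cv2.imread("pics/o_top.png")[345:680,150:410];cv2.imwrite("pics/o.png",c)
E
```

```text
riser [570.72918592  94.62264259 -32.90032114] [[-1.9, 0.1], [1.1, -0.6], [-1.6, 0.7], [-0.9, 1.5], [-0.3, 0.2], [0.6, 1.5], [0.6, -0.4], [-0.5, 1.2], [0.3, -1.0], [0.8, 2.8]]
stand [ 572.529795   -350.18292944   -1.12566464] [[-0.5, -0.9], [-0.5, -0.9], [1.2, 0.8], [0.1, 0.9]]
mouth (array([493.8, 115.7, 174.4]), array([ 0. , -0.1,  0.1,  0. ]))
top [493.6 113.9 180. ]
side [494.5 118.5 180. ]
bottom [492.7 114.6  42. ]
jar in riser [[-30.32682917 -73.84183032   0.        ]]
```

View pics/o.png

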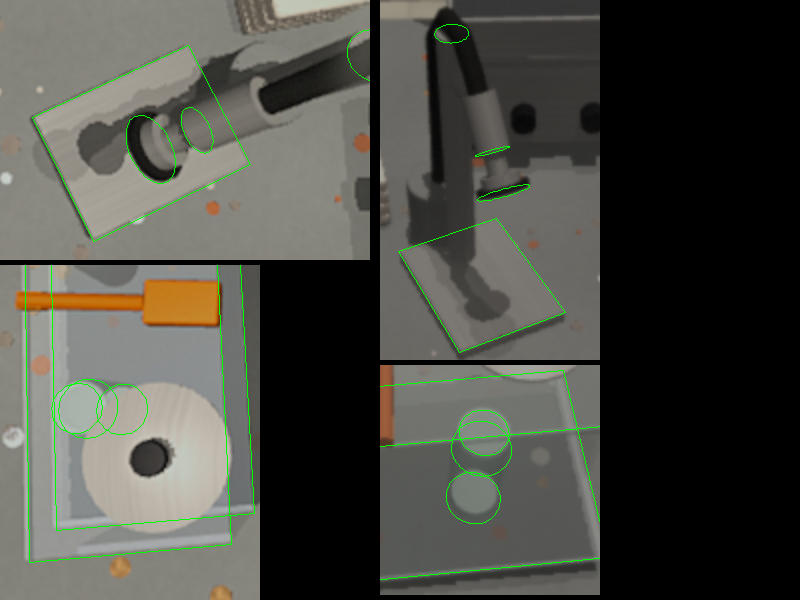

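```bash
python3 - <<'E'
from h import *
d=dict(np.load("poses.npz"));d["rp"][2]=-1.4844;np.savez("poses.npz",**d,jar=[493.8,115.5]);sp=d["sp"]
print("face",at(sp,[-40,0,220]),"home",at(sp,[-40+16*np.sin(.611),0,220+16*np.cos(.611)]))
def wrist(Rt,j1,s):
    W=(R.from_euler("z",j1)*R.from_euler("y",s)).inv()*Rt*R.from_euler("z",-np.pi/2)
    a,b,c=W.as_euler("ZYZ");return np.round([(a+1)%(2*np.pi)-1,b,(c+np.pi)%(2*np.pi)-np.pi],2)
def tool(az,phi,flip):
    e=np.array([np.cos(az),np.sin(az),0]);z=np.sin(phi)*e-np.cos(phi)*np.array([0,0,1])
    y=np.array([-e[1],e[0],0])*(-1 if flip else 1);return R.from_matrix(np.c_[np.cross(y,z),y,z])
for az in(-1.484,-1.2,-.9):
 for phi in(45,67):
  for s in(1.7,2.1):
   print(az,phi,s,[wrist(tool(az,np.deg2rad(phi),f),.6,s).tolist() for f in(0,1)])
print("press",[wrist(tool(-1.1257,np.deg2rad(32),f),-.4,1.8).tolist() for f in(0,1)])
E
```

```text
face [[ 555.3067256 -314.0807705  220.       ]] home [[ 559.25898478 -322.36530362  233.10519585]]
-1.484 45 1.7 [[-0.69, 1.83, 0.47], [-0.69, 1.83, -2.67]]
-1.484 45 2.1 [[-0.66, 1.51, 0.72], [-0.66, 1.51, -2.42]]
-1.484 67 1.7 [[5.22, 1.98, 0.34], [5.22, 1.98, -2.8]]
-1.484 67 2.1 [[-0.96, 1.76, 0.7], [-0.96, 1.76, -2.44]]
-1.2 45 1.7 [[-0.76, 1.64, 0.25], [-0.76, 1.64, -2.89]]
-1.2 45 2.1 [[-0.78, 1.35, 0.53], [-0.78, 1.35, -2.61]]
-1.2 67 1.7 [[5.15, 1.73, 0.21], [5.15, 1.73, -2.93]]
-1.2 67 2.1 [[5.17, 1.55, 0.57], [5.17, 1.55, -2.57]]
-0.9 45 1.7 [[-0.79, 1.43, 0.04], [-0.79, 1.43, -3.1]]
-0.9 45 2.1 [[-0.88, 1.16, 0.35], [-0.88, 1.16, -2.79]]
-0.9 67 1.7 [[5.1, 1.46, 0.09], [5.1, 1.46, -3.05]]
-0.9 67 2.1 [[5.03, 1.31, 0.47], [5.03, 1.31, -2.67]]
press [[-0.45, 0.95, -0.66], [-0.45, 0.95, 2.49]]
```

Emit:
{"method": "servo_tool", "body": {
  "deltas": [
    [[0, 0, -0.012], [0, 0, 9.7]],
    [[0, 0, -0.012], [0, 0, 9.7]],
    [[0, 0, -0.012], [0, 0, 9.7]],
    [[0, 0, -0.012], [0, 0, 9.7]],
    [[0, 0, -0.012], [0, 0, 9.7]],
    [[0, 0, -0.012], [0, 0, 9.7]],
    [[0, 0, -0.012], [0, 0, 9.7]],
    [[0, 0, -0.012], [0, 0, 9.7]],
    [[0, 0, 0], [0, -7.5, 0]],
    [[0, 0, 0], [0, -7.5, 0]],
    [[0, 0, 0], [0, -7.5, 0]],
    [[0, 0, 0], [0, -7.5, 0]],
    [[0, 0, 0], [0, 0, 0]]
  ],
  "fingers": 1
}}

```text
time: 1.72
tool_pos: [128.2, 510.0, 319.5]
tcp_rot: [-3.14, 0.528, 1.542]
contact_force: [-0.4, 0.4, -0.2]
grip_width: 92.0
finger_force: 0.0
```

```bash
cat > st.py <<'E'
from h import *
from plant import bot
o=bot.get_obs();T=R.from_euler("xyz",o["tcp_rot"]).as_matrix()
print("t",o["time"].__round__(2),"q",o["joint_positions"].round(3).tolist(),"p",o["tool_pos"].round(1).tolist(),"F",o["contact_force"].round(1).tolist(),"w",round(o["grip_width"],1),"ff",o["finger_force"])
print(T.round(3).tolist())
E
python3 st.py
```

```text
t 1.73 q [1.262, 0.63, 0.917, -0.16, 2.1, 1.246] p [128.2, 510.0, 319.5] F [-0.4, 0.4, -0.2] w 92.0 ff 0.0
[[0.025, 1.0, -0.016], [0.863, -0.03, -0.504], [-0.504, -0.002, -0.864]]
```

Emit:
{"method": "servo_tool", "body": {
  "deltas": [
    [[-0.0085, 0.0364, 0.0072], [0, 0, 0]],
    [[-0.0085, 0.0364, 0.0072], [0, 0, 0]],
    [[-0.0085, 0.0364, 0.0072], [0, 0, 0]],
    [[-0.0085, 0.0364, 0.0072], [0, 0, 0]],
    [[-0.0085, 0.0364, 0.0072], [0, 0, 0]],
    [[-0.0085, 0.0364, 0.0072], [0, 0, 0]],
    [[-0.0085, 0.0364, 0.0072], [0, 0, 0]],
    [[-0.0085, 0.0364, 0.0072], [0, 0, 0]],
    [[-0.0085, 0.0364, 0.0072], [0, 0, 0]],
    [[-0.0085, 0.0364, 0.0072], [0, 0, 0]],
    [[0, 0, 0], [0, 0, 0]]
  ]
}}

```text
time: 3.1
tool_pos: [490.9, 386.5, 303.1]
tcp_rot: [3.139, 0.521, 1.536]
contact_force: [-0.6, 0.5, 0.1]
grip_width: 91.9
finger_force: 0.0
```

```bash
cat >> h.py <<'E'
def Rq(q): return R.from_euler("z",q[0])*R.from_euler("y",q[1]+q[2])*R.from_euler("z",q[3])*R.from_euler("y",q[4])*R.from_euler("z",q[5]+np.pi/2)
# link model: a1,h,L2,off,L3,T
def fk(q,g):
    a,h,L2,o,L3,T=g;s=q[1]+q[2];r=a+L2*np.sin(q[1])+o*np.cos(s)+L3*np.sin(s);z=h+L2*np.cos(q[1])-o*np.sin(s)+L3*np.cos(s)
    return np.array([r*np.cos(q[0]),r*np.sin(q[0]),z])+T*Rq(q).as_matrix()[:,2]
def fitg(D):
    f=lambda g:np.r_[np.concatenate([fk(q,g)-p for q,p in D]),.02*(g-[0,350,350,0,400,250])]
    r=least_squares(f,[0,350,350,0,400,250]);return r.x
def ik(p,Rt,g,q0):
    f=lambda q:np.r_[fk(q,g)-p,300*(Rq(q).inv()*Rt).as_rotvec()]
    r=least_squares(f,q0);return r.x,np.abs(r.fun).max()
def tool(az,phi,flip=0):
    e=np.array([np.cos(az),np.sin(az),0]);z=np.sin(phi)*e-np.cos(phi)*np.array([0,0,1])
    y=np.array([-e[1],e[0],0])*(-1 if flip else 1);return R.from_matrix(np.c_[np.cross(y,z),y,z])
D=[([1.178,.3427,1.5251,0,1.2754,-.146],[128.1,508.7,226.]),([1.262,.63,.917,-.16,2.1,1.246],[128.2,510,319.5])]
E
python3 st.py; python3 - <<'E'
from h import *
from plant import bot
o=bot.get_obs();q=o["joint_positions"];D.append((q,o["tool_pos"]))
T=R.from_euler("xyz",o["tcp_rot"]);print("rot model err",(Rq(q).inv()*T).magnitude())
g=fitg(D);print(g.round(1),[np.round(fk(a,g)-b,1) for a,b in D])
for az in(-1.48,-1.7,-1.9,-2.1):
 for phi in(45,55,60,65):
  for L in(-12,120):
   t=tool(az,np.deg2rad(phi));z=t.as_matrix()[:,2];p=np.array([493.8,115.5,80])-z*L
   s,e=ik(p,t,g,q);print(az,phi,L,s.round(2).tolist(),round(e,1))
E
```

```text
t 3.1 q [0.729, 0.764, 0.709, -0.411, 2.01, 0.651] p [490.9, 386.5, 303.1] F [-0.6, 0.5, 0.1] w 91.9 ff 0.0
[[0.03, 0.999, -0.015], [0.867, -0.034, -0.498], [-0.498, 0.002, -0.867]]
rot model err 3.7341307954279784e-16
[-196.3 -327.7  582.1 -255.3  459.7  103. ] [array([ 68.4, -34.4,   1.1]), array([52.5,  9.9,  0.3]), array([-15.6, -12.1,  -1.2])]
-1.48 45 -12 [0.35, 0.34, 1.88, -0.79, 1.28, 0.64] 0.0
-1.48 45 120 [0.52, 0.39, 1.63, -0.7, 1.52, 0.61] 0.0
-1.48 55 -12 [0.37, 0.35, 1.89, -0.93, 1.39, 0.7] 0.0
-1.48 55 120 [0.56, 0.41, 1.66, -0.82, 1.62, 0.67] 0.0
-1.48 60 -12 [0.38, 0.36, 1.9, -0.99, 1.45, 0.72] 0.0
-1.48 60 120 [0.57, 0.42, 1.68, -0.88, 1.67, 0.7] 0.0
-1.48 65 -12 [0.39, 0.36, 1.91, -1.05, 1.5, 0.74] 0.0
-1.48 65 120 [0.59, 0.43, 1.7, -0.94, 1.71, 0.72] 0.0
-1.7 45 -12 [0.34, 0.37, 1.85, -0.69, 1.4, 0.76] 0.0
-1.7 45 120 [0.49, 0.45, 1.55, -0.62, 1.65, 0.73] 0.0
-1.7 55 -12 [0.36, 0.38, 1.86, -0.81, 1.52, 0.8] 0.0
-1.7 55 120 [0.52, 0.48, 1.57, -0.73, 1.75, 0.77] 0.0
-1.7 60 -12 [0.37, 0.38, 1.86, -0.87, 1.58, 0.81] 0.0
-1.7 60 120 [0.53, 0.49, 1.58, -0.78, 1.8, 0.78
[... 259 characters left out ...]
 0.9] 0.0
-1.9 55 120 [0.48, 0.53, 1.48, -0.63, 1.87, 0.86] 0.0
-1.9 60 -12 [0.35, 0.41, 1.83, -0.75, 1.69, 0.91] 0.0
-1.9 60 120 [0.49, 0.55, 1.49, -0.68, 1.92, 0.87] 0.0
-1.9 65 -12 [0.36, 0.41, 1.83, -0.8, 1.76, 0.91] 0.0
-1.9 65 120 [0.5, 0.56, 1.5, -0.73, 1.97, 0.87] 0.0
-2.1 45 -12 [0.31, 0.4, 1.8, -0.49, 1.58, 1.0] 0.0
-2.1 45 120 [0.41, 0.54, 1.41, -0.45, 1.84, 0.97] 0.0
-2.1 55 -12 [0.33, 0.42, 1.8, -0.57, 1.72, 1.01] 0.0
-2.1 55 120 [0.44, 0.58, 1.4, -0.53, 1.97, 0.97] 0.0
-2.1 60 -12 [0.33, 0.43, 1.8, -0.62, 1.79, 1.01] 0.0
-2.1 60 120 [0.45, 0.6, 1.41, -0.57, 2.03, 0.97] 0.0
-2.1 65 -12 [0.34, 0.43, 1.8, -0.66, 1.86, 1.01] 0.0
-2.1 65 120 [0.45, 0.61, 1.42, -0.61, 2.08, 0.96] 0.0
```

```bash
cat >> h.py <<'E'
G0=np.array([0,350,350,0,400,200,75,0.])
def fk(q,g):
    a,h,L2,o,L3,T,b,w=g;s=q[1]+q[2];r=a+L2*np.sin(q[1])+o*np.cos(s)+L3*np.sin(s);z=h+L2*np.cos(q[1])-o*np.sin(s)+L3*np.cos(s)
    A=(R.from_euler("z",q[0])*R.from_euler("y",s)*R.from_euler("z",q[3])).as_matrix()
    return R.from_euler("z",q[0]).as_matrix()@[r,b,z]+T*Rq(q).as_matrix()[:,2]+w*A[:,1]
def fitg(D):
    f=lambda g:np.r_[np.concatenate([fk(q,g)-p for q,p in D]),.005*(g-G0)]
    return least_squares(f,G0).x
D.append(([0.729,0.764,0.709,-0.411,2.01,0.651],[490.9,386.5,303.1]))
E
python3 - <<'E'
from h import *
g=fitg(D);print(g.round(1),[np.round(fk(a,g)-b,1).tolist() for a,b in D])
q=D[2][0]
for az in(-1.48,-1.7,-1.9):
 for phi in(45,60,65):
  for L in(-12,120):
   t=tool(az,np.deg2rad(phi));z=t.as_matrix()[:,2];p=np.array([493.8,115.5,80])-z*L
   s,e=ik(p,t,g,q);print(az,phi,L,s.round(2).tolist(),round(e,1))
E
```

```text
[ 11.4 248.9 490.6  59.5 377.1 317.7  71.2   5.3] [[-0.2, 0.0, 0.0], [0.1, 0.1, -0.0], [-0.1, -0.1, 0.0]]
-1.48 45 -12 [0.48, 0.76, 1.59, -0.76, 1.26, 0.8] 0.0
-1.48 45 120 [0.62, 0.69, 1.38, -0.66, 1.54, 0.71] 0.0
-1.48 60 -12 [0.56, 0.89, 1.51, -0.89, 1.46, 0.93] 0.0
-1.48 60 120 [0.71, 0.88, 1.27, -0.79, 1.71, 0.82] 0.0
-1.48 65 -12 [0.57, 0.94, 1.49, -0.93, 1.52, 0.95] 0.0
-1.48 65 120 [0.73, 0.95, 1.24, -0.84, 1.77, 0.84] 0.0
-1.7 45 -12 [0.44, 0.81, 1.47, -0.65, 1.4, 0.86] 0.0
-1.7 45 120 [0.56, 0.78, 1.2, -0.58, 1.7, 0.78] 0.0
-1.7 60 -12 [0.51, 0.95, 1.37, -0.77, 1.61, 0.94] 0.0
-1.7 60 120 [0.63, 0.98, 1.05, -0.72, 1.89, 0.82] 0.0
-1.7 65 -12 [0.52, 1.0, 1.33, -0.81, 1.68, 0.95] 0.0
-1.7 65 120 [0.65, 1.05, 1.0, -0.77, 1.95, 0.82] 0.0
-1.9 45 -12 [0.4, 0.85, 1.37, -0.56, 1.52, 0.93] 0.0
-1.9 45 120 [0.5, 0.85, 1.05, -0.52, 1.83, 0.85] 0.0
-1.9 60 -12 [0.45, 1.0, 1.24, -0.67, 1.74, 0.97] 0.0
-1.9 60 120 [0.56, 1.07, 0.85, -0.66, 2.05, 0.84] 0.0
-1.9 65 -12 [0.47, 1.05, 1.2, -0.71, 1.81, 0.97] 0.0
-1.9 65 120 [0.57, 1.14, 0.79, -0.72, 2.12, 0.82] 0.0
```

Emit:
{"method": "servo_tool", "body": {
  "deltas": [
    [[-0.0178, 0.0008, 0.0172], [0, 0, 0]],
    [[-0.0178, 0.0008, 0.0172], [0, 0, 0]],
    [[-0.0178, 0.0008, 0.0172], [0, 0, 0]],
    [[-0.0178, 0.0008, 0.0172], [0, 0, 0]],
    [[-0.0178, 0.0008, 0.0172], [0, 0, 0]],
    [[0, 0, 0], [0, -6.8, 0]],
    [[0, 0, 0], [0, -6.8, 0]],
    [[0, 0, 0], [0, -6.8, 0]],
    [[0, 0, 0], [0, -6.8, 0]],
    [[0, 0, 0], [0, -6.8, 0]],
    [[0, 0, 0], [0, 0, 0]],
    [[0, 0, 0], [0, 0, 0]]
  ]
}}

```text
time: 4.6
tool_pos: [489.0, 268.5, 273.9]
tcp_rot: [3.138, 1.113, 1.538]
contact_force: [0.4, -0.4, 1.1]
grip_width: 91.9
finger_force: 0.0
```

```bash
cat > goto.py <<'E'
# usage: goto.py x y z : tool-axes shift (m) from the measured pose to reach a TCP position
import sys
from h import *
from plant import bot
o=bot.get_obs();T=R.from_euler("xyz",o["tcp_rot"]).as_matrix()
print("total shift",(T.T@(np.array(list(map(float,sys.argv[1:4])))-o["tool_pos"])/1000).round(4))
E
python3 st.py; python3 goto.py 497 223 133
```

```text
t 4.6 q [0.736, 0.86, 0.959, -0.839, 2.087, 0.639] p [489.0, 268.5, 273.9] F [0.4, -0.4, 1.1] w 91.9 ff 0.0
[[0.015, 1.0, -0.026], [0.442, -0.03, -0.897], [-0.897, 0.002, -0.442]]
total shift [0.1064 0.0091 0.1029]
```

Emit:
{"method": "servo_tool", "body": {
  "deltas": [
    [[0.0177, 0.0015, 0.0172], [0, 0, 0]],
    [[0.0177, 0.0015, 0.0172], [0, 0, 0]],
    [[0.0177, 0.0015, 0.0172], [0, 0, 0]],
    [[0.0177, 0.0015, 0.0172], [0, 0, 0]],
    [[0.0177, 0.0015, 0.0172], [0, 0, 0]],
    [[0.0177, 0.0015, 0.0172], [0, 0, 0]],
    [[0, 0, 0], [0, 0, 0]],
    [[0, 0, 0], [0, 0, 0]]
  ]
}}

```text
time: 5.6
tool_pos: [497.2, 222.3, 134.0]
tcp_rot: [3.136, 1.114, 1.535]
contact_force: [-0.2, 0.8, -0.5]
grip_width: 91.8
finger_force: 0.0
```

```bash
python3 st.py; python3 goto.py 493.5 104.7 74.7; python3 - <<'E'
from h import *
from plant import bot
m=bot.camera_model("wrist");im=bot.capture("wrist");np.savez("w1.npz",**m)
cv2.imwrite("pics/w1.png",im[:,:,::-1]);C["w1"]=cam("w1");print(m)
J=np.array([[493.8,115.5,z] for z in(40,80,150,180)]);print(proj("w1",J).round())
E
```

```text
t 5.6 q [0.681, 0.959, 1.167, -0.784, 1.839, 0.842] p [497.2, 222.3, 134.0] F [-0.2, 0.8, -0.5] w 91.8 ff 0.0
[[0.016, 1.0, -0.027], [0.44, -0.031, -0.897], [-0.898, 0.003, -0.441]]
total shift [ 0.0013 -0.0002  0.1317]
{'mtx': array([[301.97283249,   0.        , 255.45866318],
       [  0.        , 301.97283249, 190.18107638],
       [  0.        ,   0.        ,   1.        ]]), 'xyz': array([503.44388658, 401.02466214, 129.07264282]), 'rotation': array([ 1.71737252, -0.00346568, -0.03181232])}
[[255. 143.]
 [255. 183.]
 [255. 258.]
 [255. 291.]]
```

View pics/w1.png

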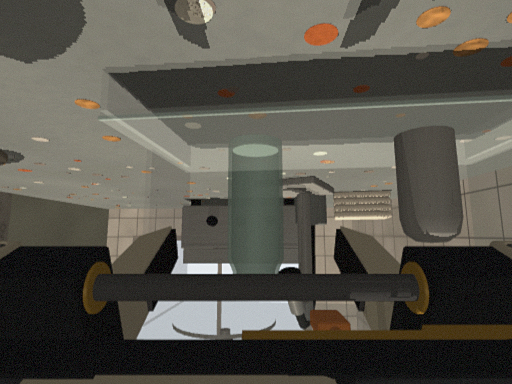

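The wrist view is upside down. It shows the jar midway between the fingers at column 256, where the model predicts 255, and the shaker well clear at about (428,180).

Emit:
{"method": "servo_tool", "body": {
  "deltas": [
    [[0.0003, 0, 0.014], [0, 0, 0]],
    [[0.0003, 0, 0.014], [0, 0, 0]],
    [[0.0003, 0, 0.014], [0, 0, 0]],
    [[0.0003, 0, 0.014], [0, 0, 0]],
    [[0, 0, 0.014], [0, 0, 0]],
    [[0, 0, 0.014], [0, 0, 0]],
    [[0, 0, 0.014], [0, 0, 0]],
    [[0, 0, 0.012], [0, 0, 0]],
    [[0, 0, 0], [0, 0, 0]]
  ]
}}

```text
time: 6.78
tool_pos: [493.5, 122.8, 82.6]
tcp_rot: [-3.139, 1.118, 1.541]
contact_force: [-0.3, -0.1, -0.1]
grip_width: 91.8
finger_force: 0.0
```

Emit:
{"method": "servo_tool", "body": {
  "deltas": [
    [[0, 0, 0.004], [0, 0, 0]],
    [[0, 0, 0.004], [0, 0, 0]],
    [[0, 0, 0.004], [0, 0, 0]],
    [[0, 0, 0.004], [0, 0, 0]],
    [[0, 0, 0.004], [0, 0, 0]],
    [[0, 0, 0], [0, 0, 0]]
  ]
}}

```text
time: 7.52
tool_pos: [493.1, 105.4, 74.0]
tcp_rot: [-3.141, 1.117, 1.541]
contact_force: [-0.2, 0.2, 0.7]
grip_width: 92.3
finger_force: 0.0
```

```bash
python3 st.py; python3 - <<'E'
from h import *
from plant import bot
im=bot.capture("side");cv2.imwrite("pics/s2.png",cv2.resize(im[220:384,180:420,::-1],None,fx=3,fy=3))
E
```

```text
t 7.53 q [0.542, 0.936, 1.458, -0.857, 1.581, 0.962] p [493.1, 105.4, 74.0] F [-0.2, 0.2, 0.7] w 92.3 ff 0.0
[[0.013, 1.0, -0.028], [0.438, -0.031, -0.898], [-0.899, -0.0, -0.438]]
```

View pics/s2.png

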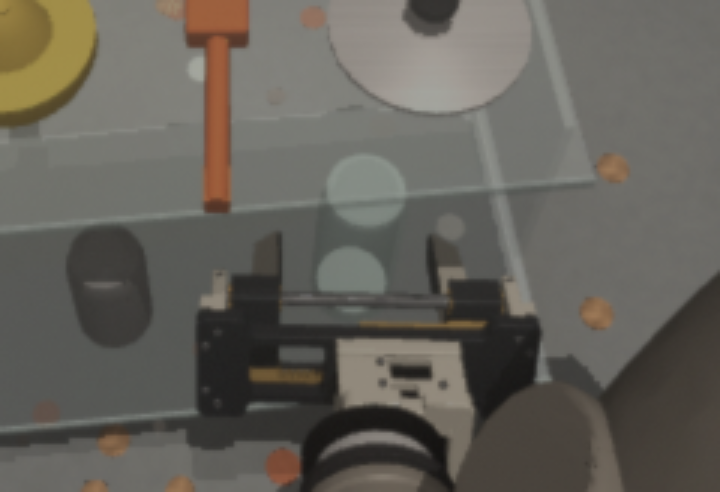

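The jar stands untouched between the open fingers (mouth at (367,190) in the crop), and nothing is being touched. Close now.

Emit:
{"method": "servo_tool", "body": {
  "deltas": [
    [[0, 0, 0], [0, 0, 0]],
    [[0, 0, 0], [0, 0, 0]],
    [[0, 0, 0], [0, 0, 0]],
    [[0, 0, 0], [0, 0, 0]],
    [[0, 0, 0], [0, 0, 0]],
    [[0, 0, 0], [0, 0, 0]],
    [[0, 0, 0], [0, 0, 0]],
    [[0, 0, 0], [0, 0, 0]]
  ],
  "fingers": 0
}}

```text
time: 8.57
tool_pos: [493.2, 105.7, 74.1]
tcp_rot: [3.141, 1.117, 1.54]
contact_force: [-0.2, 0.3, 0.4]
grip_width: 50.7
finger_force: 30.0
```

```bash
python3 st.py
```

```text
t 8.57 q [0.542, 0.935, 1.457, -0.857, 1.581, 0.961] p [493.2, 105.7, 74.1] F [-0.2, 0.3, 0.4] w 50.7 ff 29.999446843285114
[[0.013, 1.0, -0.027], [0.438, -0.03, -0.898], [-0.899, 0.0, -0.439]]
```

Emit:
{"method": "servo_tool", "body": {
  "deltas": [
    [[-0.0018, 0, -0.0009], [0, 0, 0]],
    [[-0.0027, 0, -0.0013], [0, 0, 0]],
    [[-0.0027, 0, -0.0013], [0, 0, 0]],
    [[0.0035, -0.001, -0.0072], [0, 0, 0]],
    [[0.0071, -0.0019, -0.0145], [0, 0, 0]],
    [[0.0071, -0.0019, -0.0145], [0, 0, 0]],
    [[0.0071, -0.0019, -0.0145], [0, 0, 0]],
    [[0.0071, -0.0019, -0.0145], [0, 0, 0]],
    [[0.0071, -0.0019, -0.0145], [0, 0, 0]],
    [[0.0071, -0.0019, -0.0145], [0, 0, 0]],
    [[0.0071, -0.0019, -0.0145], [0, 0, 0]],
    [[0.0035, -0.001, -0.0072], [0, 0, 0]],
    [[0, 0, 0], [0, 0, 0]]
  ]
}}

```text
time: 10.2
tool_pos: [481.7, 235.6, 81.8]
tcp_rot: [3.141, 1.117, 1.541]
contact_force: [0.3, -0.4, -2.0]
grip_width: 50.8
finger_force: 30.0
```

Emit:
{"method": "servo_tool", "body": {
  "deltas": [
    [[-0.01, 0, -0.005], [0, 0, 0]],
    [[-0.0225, 0, -0.011], [0, 0, 0]],
    [[-0.0225, 0, -0.011], [0, 0, 0]],
    [[-0.0225, 0, -0.011], [0, 0, 0]],
    [[-0.0225, 0, -0.011], [0, 0, 0]],
    [[-0.0225, 0, -0.011], [0, 0, 0]],
    [[-0.0225, 0, -0.011], [0, 0, 0]],
    [[-0.0225, 0, -0.011], [0, 0, 0]],
    [[-0.0225, 0, -0.011], [0, 0, 0]],
    [[-0.0225, 0, -0.011], [0, 0, 0]],
    [[-0.0225, 0, -0.011], [0, 0, 0]],
    [[-0.0225, 0, -0.011], [0, 0, 0]],
    [[-0.01, 0, -0.005], [0, 0, 0]],
    [[0, 0, 0], [0, 0, 0]]
  ]
}}

```text
time: 11.95
tool_pos: [481.7, 235.6, 380.3]
tcp_rot: [3.14, 1.116, 1.539]
contact_force: [-0.6, -0.6, -2.6]
grip_width: 50.7
finger_force: 30.0
```

Emit:
{"method": "servo_tool", "body": {
  "deltas": [
    [[0, 0, 0], [0, 5, 0]],
    [[0, 0, 0], [0, 5, 0]],
    [[0, 0, 0], [0, 5, 0]],
    [[0, 0, 0], [0, 5, 0]],
    [[0, 0, 0], [0, 5, 0]],
    [[0, 0, 0], [0, 5, 0]],
    [[0, 0, 0], [0, 5, 0]],
    [[0, 0, 0], [0, 0, 0]],
    [[0, 0, 0], [0, 0, 0]]
  ]
}}

```text
time: 13.08
tool_pos: [481.6, 235.5, 378.9]
tcp_rot: [-3.139, 0.509, 1.541]
contact_force: [0.3, -0.3, -3.3]
grip_width: 50.3
finger_force: 30.0
```

```bash
python3 st.py; python3 - <<'E'
from h import *
from plant import bot
d=np.load("poses.npz");sp=d["sp"]
g=fitg(D)
o=bot.get_obs();T=R.from_euler("xyz",o["tcp_rot"])
print("fk err",fk(o["joint_positions"],g)-o["tool_pos"])
Tt=tool(sp[2],np.deg2rad(29));
print("total rotvec tool deg",np.rad2deg((T.inv()*Tt).as_rotvec()).round(2))
jt=np.array([34.9,0,6.15]);axt=np.array([-.899,0,-.439]);M=Tt.as_matrix()
print("jar axis at press",M@axt)
mouth=jt+140*axt
a=np.deg2rad(35);ax=at([0,0,sp[2]],[np.sin(a),0,np.cos(a)])[0];print(ax)
f=at(sp,[-40,0,220])[0]
for k in(-90,-20,0,16):
    p=f+k*ax-M@mouth;s,e=ik(p,Tt,g,o["joint_positions"]);print(k,p.round(1),s.round(2),round(e,2))
E
```

```text
t 13.07 q [0.553, 0.487, 0.997, -0.447, 1.922, 0.483] p [481.6, 235.5, 378.9] F [0.3, -0.3, -3.3] w 50.3 ff 29.99952214770019
[[0.026, 1.0, -0.016], [0.873, -0.03, -0.487], [-0.487, -0.002, -0.873]]
fk err [ 2.74166138  1.41322083 -2.90500727]
total rotvec tool deg [-13.33   0.11 -23.76]
jar axis at press [ 0.24691496 -0.5175711   0.8198019 ]
[ 0.24696867 -0.51768369  0.81915204]
-90 [ 510.4 -219.9   53.8] [-0.33  0.55  1.96  2.19 -0.44 -3.08] 0.0
-20 [ 527.7 -256.1  111.1] [-0.41  0.46  1.84 -0.66  0.54 -0.33] 0.0
0 [ 532.6 -266.5  127.5] [-0.42  0.45  1.8  -0.61  0.58 -0.4 ] 0.0
16 [ 536.5 -274.8  140.6] [-0.44  0.44  1.78 -0.57  0.61 -0.46] 0.0
```

```bash
python3 - <<'E'
from h import *
from plant import bot
d=np.load("poses.npz");sp=d["sp"];g=fitg(D)
o=bot.get_obs();Tt=tool(sp[2],np.deg2rad(29));q=o["joint_positions"]
for p in([482,235,379],[478,100,379],[475,-50,379],[475,-145,379],[475,-145,250],[475,-145,107],[500,-200,107],[527,-254,107]):
    q,e=ik(np.array(p),Tt,g,q);print(p,q.round(2),round(e,2))
E
```

```text
[482, 235, 379] [ 0.6   0.34  1.21 -0.5   1.66  0.12] 0.0
[478, 100, 379] [ 0.37  0.17  1.43 -0.51  1.5  -0.05] 0.0
[475, -50, 379] [ 0.03  0.05  1.57 -0.48  1.33 -0.34] 0.0
[475, -145, 379] [-0.2   0.03  1.59 -0.42  1.22 -0.56] 0.0
[475, -145, 250] [-0.2   0.14  1.84 -0.51  0.91 -0.38] 0.0
[475, -145, 107] [-0.2   0.38  2.02 -0.8   0.57 -0.  ] 0.0
[500, -200, 107] [-0.31  0.42  1.94 -0.75  0.54 -0.15] 0.0
[527, -254, 107] [-0.4   0.47  1.84 -0.68  0.54 -0.31] 0.0
```

Feasible throughout. Yaw, then carry across.

Emit:
{"method": "servo_tool", "body": {
  "deltas": [
    [[0, 0, 0], [-2.67, 0.02, -4.75]],
    [[0, 0, 0], [-2.67, 0.02, -4.75]],
    [[0, 0, 0], [-2.67, 0.02, -4.75]],
    [[0, 0, 0], [-2.67, 0.02, -4.75]],
    [[0, 0, 0], [-2.67, 0.02, -4.75]],
    [[-0.012, -0.007, 0.007], [0, 0, 0]],
    [[-0.0248, -0.0142, 0.0138], [0, 0, 0]],
    [[-0.0248, -0.0142, 0.0138], [0, 0, 0]],
    [[-0.0248, -0.0142, 0.0138], [0, 0, 0]],
    [[-0.0248, -0.0142, 0.0138], [0, 0, 0]],
    [[-0.0248, -0.0142, 0.0138], [0, 0, 0]],
    [[-0.0248, -0.0142, 0.0138], [0, 0, 0]],
    [[-0.0248, -0.0142, 0.0138], [0, 0, 0]],
    [[-0.0248, -0.0142, 0.0138], [0, 0, 0]],
    [[-0.0248, -0.0142, 0.0138], [0, 0, 0]],
    [[-0.0248, -0.0142, 0.0138], [0, 0, 0]],
    [[-0.0248, -0.0142, 0.0138], [0, 0, 0]],
    [[-0.012, -0.007, 0.007], [0, 0, 0]],
    [[0, 0, 0], [0, 0, 0]]
  ]
}}

```text
time: 15.45
tool_pos: [473.7, -145.9, 377.0]
tcp_rot: [3.14, 0.504, 2.011]
contact_force: [0.7, 0.1, -2.3]
grip_width: 50.7
finger_force: 30.0
```

```bash
python3 st.py; python3 goto.py 475 -145 108
```

```text
t 15.45 q [-0.206, 0.05, 1.591, -0.424, 1.211, -0.554] p [473.7, -145.9, 377.0] F [0.7, 0.1, -2.3] w 50.7 ff 29.999393117032014
[[-0.373, 0.904, 0.207], [0.792, 0.427, -0.436], [-0.483, 0.001, -0.876]]
total shift [0.1302 0.0012 0.2355]
```

Emit:
{"method": "servo_tool", "body": {
  "deltas": [
    [[0.0065, 0.0001, 0.0118], [0, 0, 0]],
    [[0.013, 0.0001, 0.0235], [0, 0, 0]],
    [[0.013, 0.0001, 0.0235], [0, 0, 0]],
    [[0.013, 0.0001, 0.0235], [0, 0, 0]],
    [[0.013, 0.0001, 0.0235], [0, 0, 0]],
    [[0.013, 0.0001, 0.0235], [0, 0, 0]],
    [[0.013, 0.0001, 0.0235], [0, 0, 0]],
    [[0.013, 0.0001, 0.0235], [0, 0, 0]],
    [[0.013, 0.0001, 0.0235], [0, 0, 0]],
    [[0.013, 0.0001, 0.0235], [0, 0, 0]],
    [[0.0065, 0.0001, 0.0118], [0, 0, 0]],
    [[0, 0, 0], [0, 0, 0]],
    [[0, 0, 0], [0, 0, 0]]
  ]
}}

```text
time: 17.08
tool_pos: [476.6, -143.2, 109.4]
tcp_rot: [3.138, 0.505, 2.015]
contact_force: [-0.0, 0.1, -1.7]
grip_width: 50.4
finger_force: 30.0
```

```bash
python3 st.py; cat > press.py <<'E'
# remaining move from the measured pose to put the mouth k mm along the head axis, and jar model pose
import sys
from h import *
from plant import bot
d=np.load("poses.npz");sp=d["sp"];k=float(sys.argv[1])
o=bot.get_obs();T=R.from_euler("xyz",o["tcp_rot"]);M=T.as_matrix()
jt=np.array([34.9,0,6.15]);axt=np.array([-.899,0,-.439])
a=np.deg2rad(35);ax=at([0,0,sp[2]],[np.sin(a),0,np.cos(a)])[0];f=at(sp,[-40,0,220])[0]
m=o["tool_pos"]+M@(jt+140*axt)
print("mouth",m.round(1),"axis err deg",np.rad2deg(np.arccos(min(1,M@axt@ax))).round(2),"rot left",np.rad2deg((T.inv()*tool(sp[2],np.deg2rad(29))).as_rotvec()).round(1))
e=m-f;print("axial",(e@ax).round(1),"lateral",np.linalg.norm(e-e@ax*ax).round(1))
print("shift to k",(M.T@(f+k*ax-m)/1000).round(4),"axis in tool",(M.T@ax).round(3))
E
python3 press.py -25
python3 - <<'E'
from h import *
from plant import bot
np.savez("w2.npz",**bot.camera_model("wrist"));cv2.imwrite("pics/w2.png",bot.capture("wrist")[:,:,::-1])
cv2.imwrite("pics/t2.png",bot.capture("top")[:,:,::-1]);cv2.imwrite("pics/s3.png",bot.capture("side")[:,:,::-1])
a=cv2.resize(cv2.imread("pics/w2.png"),(400,300));b=cv2.resize(cv2.imread("pics/t2.png")[100:280,270:510],(400,300))
c=cv2.resize(cv2.imread("pics/s3.png")[0:200,180:447],(400,300))
cv2.imwrite("pics/m1.png",np.vstack([np.hstack([a,b]),np.hstack([c,c*0])]))
E
```

```text
t 17.07 q [-0.199, 0.358, 2.033, -0.789, 0.573, -0.008] p [476.6, -143.2, 109.4] F [-0.0, 0.1, -1.7] w 50.4 ff 29.999522910802625
[[-0.376, 0.902, 0.212], [0.79, 0.431, -0.435], [-0.484, 0.004, -0.875]]
mouth [ 499.  -191.   201.8] axis err deg 0.0 rot left [ 0.2 -0.1 -0.1]
axial -92.5 lateral 100.4
shift to k [-0.1047 -0.0023  0.0605] axis in tool [-0.898  0.002 -0.439]
```

View pics/m1.png

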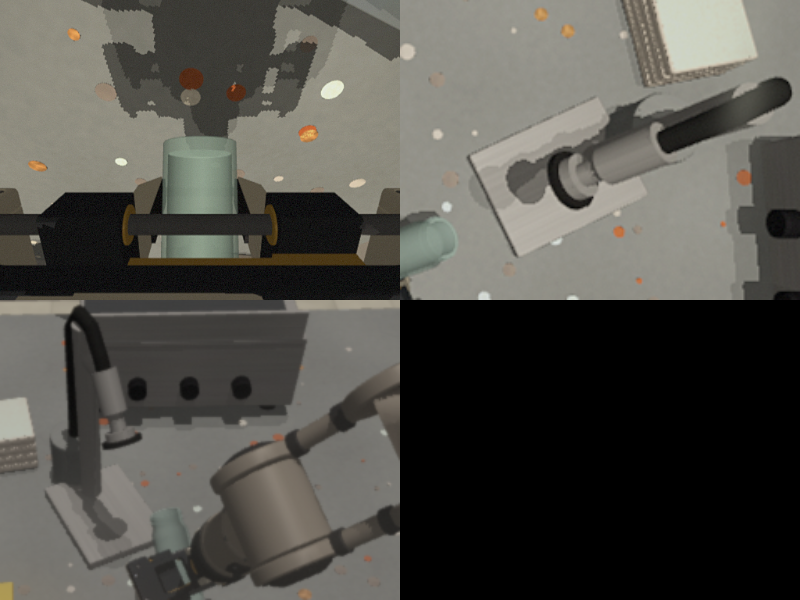

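The jar is held squarely. Its mouth is at about (291,243) in top and (290,145) in side, and the head rim is at about (373,208) in top and (261,92) in side.

```bash
python3 - <<'E'
from h import *
sp=np.load("poses.npz")["sp"];f=at(sp,[-40,0,220])[0]
for n in C: print(n,"mouth",proj(n,[499,-191,201.8]).round(1),"face",proj(n,f).round(1))
th=np.linspace(0,2*np.pi,80)[:,None]
a=np.deg2rad(35);ux=np.array([np.cos(a),0,-np.sin(a)]);uy=np.array([0,1,0])
U=[at([0,0,sp[2]],v)[0] for v in(ux,uy)]
out=[]
for n,fn,rects in(("top","t2",[(265,215,60,50),(345,180,60,50)]),("side","s3",[(270,125,60,50),(235,65,60,50)])):
    im=cv2.imread(f"pics/{fn}.png")
    big=cv2.resize(im,None,fx=6,fy=6,interpolation=cv2.INTER_CUBIC)
    for c,r in((np.array([499,-191,201.8]),21),(f,30)):
        P=c+r*(np.cos(th)*U[0]+np.sin(th)*U[1]);cv2.polylines(big,[np.int32((proj(n,P)+.5)*6)],True,(0,255,0),1)
    out.append(np.hstack([big[y*6:(y+h)*6,x*6:(x+w)*6] for x,y,w,h in rects]))
cv2.imwrite("pics/m2.png",np.vstack(out))
E
```

```text
top mouth [[295.3 242.2]] face [[369.8 208.7]]
side mouth [[289.2 141.6]] face [[261.   95.7]]
```

View pics/m2.png

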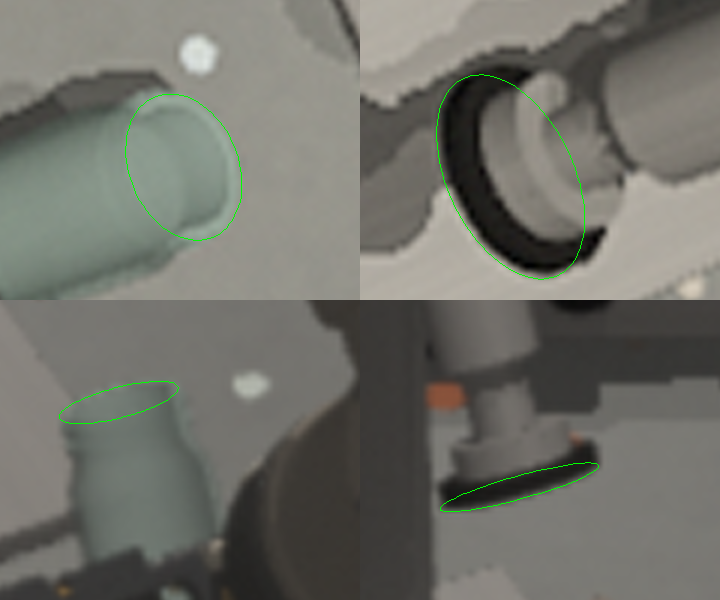

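The mouth and face outlines both fit to about a pixel. Move in below the head.

Emit:
{"method": "servo_tool", "body": {
  "deltas": [
    [[-0.0105, -0.0002, 0.006], [0, 0, 0]],
    [[-0.0105, -0.0002, 0.006], [0, 0, 0]],
    [[-0.0105, -0.0002, 0.006], [0, 0, 0]],
    [[-0.0105, -0.0002, 0.006], [0, 0, 0]],
    [[-0.0105, -0.0002, 0.006], [0, 0, 0]],
    [[-0.0105, -0.0002, 0.006], [0, 0, 0]],
    [[-0.0105, -0.0002, 0.006], [0, 0, 0]],
    [[-0.0105, -0.0002, 0.006], [0, 0, 0]],
    [[-0.0105, -0.0003, 0.006], [0, 0, 0]],
    [[-0.0105, -0.0003, 0.006], [0, 0, 0]],
    [[0, 0, 0], [0, 0, 0]],
    [[0, 0, 0], [0, 0, 0]]
  ]
}}

```text
time: 18.73
tool_pos: [526.1, -253.6, 107.3]
tcp_rot: [3.138, 0.505, 2.014]
contact_force: [0.5, 0.1, -1.9]
grip_width: 50.8
finger_force: 30.0
```

```bash
python3 st.py; python3 press.py -6
```

```text
t 18.73 q [-0.408, 0.452, 1.868, -0.679, 0.528, -0.308] p [526.1, -253.6, 107.3] F [0.5, 0.1, -1.9] w 50.8 ff 29.999515152303502
[[-0.376, 0.903, 0.21], [0.791, 0.43, -0.435], [-0.483, 0.003, -0.875]]
mouth [ 548.7 -301.5  199.7] axis err deg 0.0 rot left [ 0.1 -0.1 -0.1]
axial -24.8 lateral 0.6
shift to k [-0.0169  0.0006 -0.0083] axis in tool [-0.898  0.002 -0.44 ]
```

Advance along the axis slowly, watching force.

Emit:
{"method": "servo_tool", "body": {
  "deltas": [
    [[-0.0042, 0.0002, -0.0021], [0, 0, 0]],
    [[-0.0042, 0.0002, -0.0021], [0, 0, 0]],
    [[-0.0042, 0.0002, -0.0021], [0, 0, 0]],
    [[-0.0042, 0, -0.0021], [0, 0, 0]],
    [[0, 0, 0], [0, 0, 0]],
    [[0, 0, 0], [0, 0, 0]]
  ]
}}

```text
time: 19.48
tool_pos: [531.3, -263.2, 122.8]
tcp_rot: [3.138, 0.505, 2.014]
contact_force: [0.1, -0.3, -1.9]
grip_width: 50.8
finger_force: 30.0
```

Emit:
{"method": "servo_tool", "body": {
  "deltas": [
    [[-0.0018, 0, -0.0009], [0, 0, 0]],
    [[-0.0018, 0, -0.0009], [0, 0, 0]],
    [[-0.0018, 0, -0.0009], [0, 0, 0]],
    [[-0.0018, 0, -0.0009], [0, 0, 0]],
    [[0, 0, 0], [0, 0, 0]]
  ]
}}

```text
time: 20.1
tool_pos: [533.1, -267.0, 129.0]
tcp_rot: [3.139, 0.504, 2.014]
contact_force: [0.4, 1.7, -5.5]
grip_width: 50.6
finger_force: 30.0
```

```bash
python3 st.py; python3 press.py 12
```

```text
t 20.1 q [-0.428, 0.432, 1.82, -0.604, 0.574, -0.411] p [533.1, -267.0, 129.0] F [0.4, 1.7, -5.5] w 50.6 ff 30.00206760596484
[[-0.376, 0.903, 0.21], [0.791, 0.431, -0.435], [-0.483, 0.003, -0.876]]
mouth [ 555.7 -314.9  221.4] axis err deg 0.0 rot left [ 0.1 -0.1 -0.1]
axial 1.6 lateral 0.1
shift to k [-0.0093  0.     -0.0045] axis in tool [-0.898  0.002 -0.44 ]
```

Emit:
{"method": "servo_tool", "body": {
  "deltas": [
    [[-0.0018, 0, -0.0009], [0, 0, 0]],
    [[-0.0018, 0, -0.0009], [0, 0, 0]],
    [[-0.0018, 0, -0.0009], [0, 0, 0]],
    [[-0.0018, 0, -0.0009], [0, 0, 0]],
    [[-0.0018, 0, -0.0009], [0, 0, 0]],
    [[-0.0009, 0, -0.0004], [0, 0, 0]],
    [[-0.0009, 0, -0.0004], [0, 0, 0]],
    [[0, 0, 0], [0, 0, 0]]
  ]
}}

```text
time: 21.1
tool_pos: [536.2, -273.5, 139.3]
tcp_rot: [3.138, 0.505, 2.014]
contact_force: [-0.7, 4.9, -7.8]
grip_width: 51.1
finger_force: 30.0
```

Emit:
{"method": "servo_tool", "body": {
  "deltas": [
    [[-0.0009, 0, -0.0004], [0, 0, 0]],
    [[-0.0009, 0, -0.0004], [0, 0, 0]],
    [[0, 0, 0], [0, 0, 0]]
  ]
}}

```text
time: 21.48
tool_pos: [536.6, -274.4, 140.7]
tcp_rot: [3.138, 0.504, 2.014]
contact_force: [-0.3, 4.3, -9.2]
grip_width: 50.4
finger_force: 30.0
```

```bash
python3 st.py; python3 press.py 17
```

```text
t 21.48 q [-0.439, 0.423, 1.793, -0.571, 0.599, -0.459] p [536.6, -274.4, 140.7] F [-0.3, 4.3, -9.2] w 50.4 ff 30.0021234434098
[[-0.376, 0.903, 0.21], [0.791, 0.43, -0.435], [-0.483, 0.003, -0.875]]
mouth [ 559.2 -322.3  233.1] axis err deg 0.0 rot left [ 0.1 -0.1 -0.1]
axial 15.9 lateral 0.1
shift to k [-0.001   0.     -0.0004] axis in tool [-0.898  0.002 -0.44 ]
```

Emit:
{"method": "servo_tool", "body": {
  "deltas": [
    [[-0.0005, 0, -0.0002], [0, 0, 0]],
    [[0, 0, 0], [0, 0, 0]]
  ]
}}

```text
time: 21.72
tool_pos: [536.5, -274.5, 140.7]
tcp_rot: [3.139, 0.504, 2.015]
contact_force: [-0.9, 5.8, -11.1]
grip_width: 50.7
finger_force: 30.0
```

Emit:
{"method": "servo_tool", "body": {
  "deltas": [
    [[-0.0005, 0, -0.0002], [0, 0, 0]],
    [[0, 0, 0], [0, 0, 0]]
  ]
}}

```text
time: 21.98
tool_pos: [536.4, -274.5, 140.7]
tcp_rot: [3.139, 0.503, 2.015]
contact_force: [-0.4, 7.6, -11.2]
grip_width: 51.2
finger_force: 30.0
```

Emit:
{"method": "servo_tool", "body": {
  "deltas": [
    [[-0.0005, 0, -0.0002], [0, 0, 0]],
    [[0, 0, 0], [0, 0, 0]]
  ]
}}

```text
time: 22.22
tool_pos: [536.4, -274.5, 140.7]
tcp_rot: [3.14, 0.502, 2.015]
contact_force: [-0.9, 7.2, -12.0]
grip_width: 50.7
finger_force: 30.0
```

Position has stopped while force rises, about 12 N, so the head is on its stop. Hold.

Emit:
{"method": "servo_tool", "body": {
  "deltas": [
    [[0, 0, 0], [0, 0, 0]],
    [[0, 0, 0], [0, 0, 0]],
    [[0, 0, 0], [0, 0, 0]],
    [[0, 0, 0], [0, 0, 0]],
    [[0, 0, 0], [0, 0, 0]],
    [[0, 0, 0], [0, 0, 0]],
    [[0, 0, 0], [0, 0, 0]],
    [[0, 0, 0], [0, 0, 0]],
    [[0, 0, 0], [0, 0, 0]],
    [[0, 0, 0], [0, 0, 0]],
    [[0, 0, 0], [0, 0, 0]],
    [[0, 0, 0], [0, 0, 0]],
    [[0, 0, 0], [0, 0, 0]],
    [[0, 0, 0], [0, 0, 0]],
    [[0, 0, 0], [0, 0, 0]],
    [[0, 0, 0], [0, 0, 0]],
    [[0, 0, 0], [0, 0, 0]],
    [[0, 0, 0], [0, 0, 0]]
  ]
}}

```text
time: 24.48
tool_pos: [536.4, -274.5, 140.8]
tcp_rot: [3.14, 0.502, 2.015]
contact_force: [0.0, 7.2, -13.7]
grip_width: 50.4
finger_force: 30.0
```

```bash
python3 st.py; python3 press.py -30; python3 - <<'E'
from plant import bot
import cv2
for n in("top","side"):cv2.imwrite(f"pics/press_{n}.png",bot.capture(n)[:,:,::-1])
import numpy as np
a=cv2.resize(cv2.imread("pics/press_top.png")[150:260,290:430],None,fx=2.8,fy=2.8);b=cv2.resize(cv2.imread("pics/press_side.png")[30:140,200:340],None,fx=2.8,fy=2.8)
cv2.imwrite("pics/m3.png",np.hstack([a,b]))
E
```

```text
t 24.48 q [-0.439, 0.423, 1.791, -0.567, 0.602, -0.464] p [536.4, -274.5, 140.8] F [0.0, 7.2, -13.7] w 50.4 ff 30.008385297842324
[[-0.377, 0.903, 0.209], [0.792, 0.431, -0.434], [-0.481, 0.002, -0.877]]
mouth [ 559.1 -322.5  233. ] axis err deg 0.0 rot left [ 0.1 -0.2 -0. ]
axial 16.0 lateral 0.2
shift to k [0.0413 0.0001 0.0202] axis in tool [-0.897  0.001 -0.442]
```

View pics/m3.png

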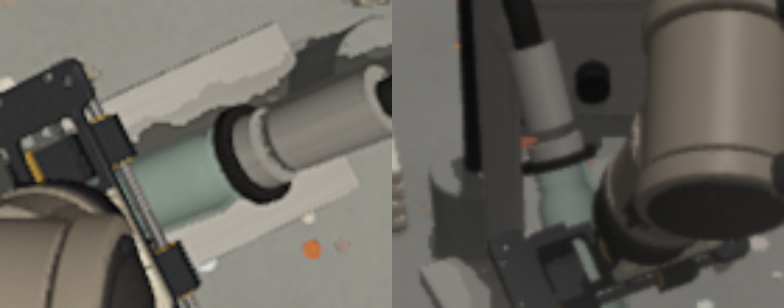

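The jar sits squarely and centrally on the head, with the plunger fully in its sleeve. Retreat by the reverse path.

Emit:
{"method": "servo_tool", "body": {
  "deltas": [
    [[0.0018, 0, 0.0009], [0, 0, 0]],
    [[0.0018, 0, 0.0009], [0, 0, 0]],
    [[0.0027, 0, 0.0013], [0, 0, 0]],
    [[0.0027, 0, 0.0013], [0, 0, 0]],
    [[0.0027, 0, 0.0013], [0, 0, 0]],
    [[0.0027, 0, 0.0013], [0, 0, 0]],
    [[0.0045, 0, 0.0022], [0, 0, 0]],
    [[0.0045, 0, 0.0022], [0, 0, 0]],
    [[0.0045, 0, 0.0022], [0, 0, 0]],
    [[0.0045, 0, 0.0022], [0, 0, 0]],
    [[0.0045, 0, 0.0022], [0, 0, 0]],
    [[0, 0, 0], [0, 0, 0]]
  ]
}}

```text
time: 26.08
tool_pos: [527.0, -253.9, 108.2]
tcp_rot: [3.139, 0.504, 2.015]
contact_force: [-0.1, 0.2, -1.7]
grip_width: 50.9
finger_force: 30.0
```

```bash
python3 st.py; python3 goto.py 476 -144 109
```

```text
t 26.07 q [-0.408, 0.452, 1.865, -0.675, 0.531, -0.313] p [527.0, -253.9, 108.2] F [-0.1, 0.2, -1.7] w 50.9 ff 29.99967169133015
[[-0.376, 0.902, 0.21], [0.791, 0.431, -0.435], [-0.483, 0.003, -0.875]]
total shift [ 0.1057  0.0013 -0.0593]
```

Emit:
{"method": "servo_tool", "body": {
  "deltas": [
    [[0.0132, 0.0001, -0.0074], [0, 0, 0]],
    [[0.0132, 0.0001, -0.0074], [0, 0, 0]],
    [[0.0132, 0.0001, -0.0074], [0, 0, 0]],
    [[0.0132, 0.0001, -0.0074], [0, 0, 0]],
    [[0.0132, 0.0001, -0.0074], [0, 0, 0]],
    [[0.0132, 0.0001, -0.0074], [0, 0, 0]],
    [[0.0132, 0.0001, -0.0074], [0, 0, 0]],
    [[0.0132, 0.0001, -0.0074], [0, 0, 0]],
    [[-0.013, 0, -0.0235], [0, 0, 0]],
    [[-0.013, 0, -0.0235], [0, 0, 0]],
    [[-0.013, 0, -0.0235], [0, 0, 0]],
    [[-0.013, 0, -0.0235], [0, 0, 0]],
    [[-0.013, 0, -0.0235], [0, 0, 0]],
    [[-0.013, 0, -0.0235], [0, 0, 0]],
    [[-0.013, 0, -0.0235], [0, 0, 0]],
    [[-0.013, 0, -0.0235], [0, 0, 0]],
    [[-0.013, 0, -0.0235], [0, 0, 0]],
    [[-0.013, 0, -0.0235], [0, 0, 0]],
    [[0, 0, 0], [0, 0, 0]]
  ]
}}

```text
time: 28.45
tool_pos: [475.6, -144.8, 379.7]
tcp_rot: [3.134, 0.507, 2.012]
contact_force: [-0.3, 0.1, -2.6]
grip_width: 50.9
finger_force: 30.0
```

```bash
python3 st.py; python3 goto.py 482 236 379
```

```text
t 28.45 q [-0.204, 0.048, 1.587, -0.423, 1.209, -0.555] p [475.6, -144.8, 379.7] F [-0.3, 0.1, -2.6] w 50.9 ff 29.999455857323483
[[-0.373, 0.903, 0.214], [0.79, 0.431, -0.436], [-0.486, 0.006, -0.874]]
total shift [ 0.2988  0.1698 -0.1641]
```

Emit:
{"method": "servo_tool", "body": {
  "deltas": [
    [[0.0125, 0.0071, -0.0068], [0, 0, 0]],
    [[0.0249, 0.0142, -0.0137], [0, 0, 0]],
    [[0.0249, 0.0142, -0.0137], [0, 0, 0]],
    [[0.0249, 0.0142, -0.0137], [0, 0, 0]],
    [[0.0249, 0.0142, -0.0137], [0, 0, 0]],
    [[0.0249, 0.0142, -0.0137], [0, 0, 0]],
    [[0.0249, 0.0142, -0.0137], [0, 0, 0]],
    [[0.0249, 0.0142, -0.0137], [0, 0, 0]],
    [[0.0249, 0.0142, -0.0137], [0, 0, 0]],
    [[0.0249, 0.0142, -0.0137], [0, 0, 0]],
    [[0.0249, 0.0142, -0.0137], [0, 0, 0]],
    [[0.0249, 0.0142, -0.0137], [0, 0, 0]],
    [[0.0125, 0.0071, -0.0068], [0, 0, 0]],
    [[0, 0, 0], [2.67, 0, 4.75]],
    [[0, 0, 0], [2.67, 0, 4.75]],
    [[0, 0, 0], [2.67, 0, 4.75]],
    [[0, 0, 0], [2.67, 0, 4.75]],
    [[0, 0, 0], [2.67, 0, 4.75]],
    [[0, 0, 0], [0, 0, 0]]
  ]
}}

```text
time: 30.82
tool_pos: [482.6, 235.6, 376.5]
tcp_rot: [-3.14, 0.506, 1.541]
contact_force: [0.1, -0.3, -2.0]
grip_width: 50.5
finger_force: 30.0
```

Emit:
{"method": "servo_tool", "body": {
  "deltas": [
    [[0, 0, 0], [0, -5, 0]],
    [[0, 0, 0], [0, -5, 0]],
    [[0, 0, 0], [0, -5, 0]],
    [[0, 0, 0], [0, -5, 0]],
    [[0, 0, 0], [0, -5, 0]],
    [[0, 0, 0], [0, -5, 0]],
    [[0, 0, 0], [0, -5, 0]],
    [[0, 0, 0], [0, 0, 0]],
    [[0, 0, 0], [0, 0, 0]]
  ]
}}

```text
time: 31.95
tool_pos: [482.1, 236.1, 378.0]
tcp_rot: [3.142, 1.113, 1.541]
contact_force: [-0.2, 0.3, -2.5]
grip_width: 50.9
finger_force: 30.0
```

```bash
python3 st.py; python3 goto.py 481.7 235.6 82; python3 - <<'E'
from h import *
from plant import bot
T=R.from_euler("xyz",bot.get_obs()["tcp_rot"]);T0=R.from_euler("xyz",[3.141,1.117,1.540])
print("rot left",np.rad2deg((T.inv()*T0).as_rotvec()).round(2),"jar axis",(T.as_matrix()@[-.899,0,-.439]).round(4))
E
```

```text
t 31.95 q [0.709, 0.731, 0.932, -0.929, 2.166, 0.475] p [482.1, 236.1, 378.0] F [-0.2, 0.3, -2.5] w 50.9 ff 29.999486578744836
[[0.013, 1.0, -0.026], [0.442, -0.03, -0.897], [-0.897, 0.0, -0.442]]
total shift [ 0.2653 -0.0004  0.1313]
rot left [ 0.03 -0.22  0.03] jar axis [-1.0000e-04 -3.4000e-03  1.0005e+00]
```

Emit:
{"method": "servo_tool", "body": {
  "deltas": [
    [[0.011, 0, 0.0055], [0, -0.2, 0]],
    [[0.0221, 0, 0.0109], [0, 0, 0]],
    [[0.0221, 0, 0.0109], [0, 0, 0]],
    [[0.0221, 0, 0.0109], [0, 0, 0]],
    [[0.0221, 0, 0.0109], [0, 0, 0]],
    [[0.0221, 0, 0.0109], [0, 0, 0]],
    [[0.0221, 0, 0.0109], [0, 0, 0]],
    [[0.0221, 0, 0.0109], [0, 0, 0]],
    [[0.0221, 0, 0.0109], [0, 0, 0]],
    [[0.0221, 0, 0.0109], [0, 0, 0]],
    [[0.0221, 0, 0.0109], [0, 0, 0]],
    [[0.0221, 0, 0.0109], [0, 0, 0]],
    [[0.0111, 0, 0.0055], [0, 0, 0]],
    [[0, 0, 0], [0, 0, 0]],
    [[0, 0, 0], [0, 0, 0]]
  ]
}}

```text
time: 33.83
tool_pos: [482.2, 234.6, 82.6]
tcp_rot: [3.139, 1.118, 1.538]
contact_force: [0.5, 0.1, -2.5]
grip_width: 50.7
finger_force: 30.0
```

```bash
python3 st.py; python3 goto.py 493.2 105.7 82; python3 - <<'E'
from h import *
from plant import bot
T=R.from_euler("xyz",bot.get_obs()["tcp_rot"]);T0=R.from_euler("xyz",[3.141,1.117,1.540])
print("rot left",np.rad2deg((T.inv()*T0).as_rotvec()).round(2))
cv2.imwrite("pics/w4.png",bot.capture("wrist")[:,:,::-1])
E
```

```text
t 33.83 q [0.708, 1.028, 1.178, -0.752, 1.8, 0.914] p [482.2, 234.6, 82.6] F [0.5, 0.1, -2.5] w 50.7 ff 29.999618920264766
[[0.014, 1.0, -0.027], [0.437, -0.03, -0.899], [-0.899, 0.001, -0.437]]
total shift [-0.0556  0.0149  0.1158]
rot left [ 0.01  0.06 -0.04]
```

Emit:
{"method": "servo_tool", "body": {
  "deltas": [
    [[-0.0035, 0.0009, 0.0072], [0, 0, 0]],
    [[-0.007, 0.0019, 0.0145], [0, 0, 0]],
    [[-0.007, 0.0019, 0.0145], [0, 0, 0]],
    [[-0.007, 0.0019, 0.0145], [0, 0, 0]],
    [[-0.007, 0.0019, 0.0145], [0, 0, 0]],
    [[-0.007, 0.0019, 0.0145], [0, 0, 0]],
    [[-0.007, 0.0019, 0.0145], [0, 0, 0]],
    [[-0.007, 0.0019, 0.0145], [0, 0, 0]],
    [[-0.0035, 0.0009, 0.0072], [0, 0, 0]],
    [[0, 0, 0], [0, 0, 0]],
    [[0.0018, 0, 0.0009], [0, 0, 0]],
    [[0.0018, 0, 0.0009], [0, 0, 0]],
    [[0.0009, 0, 0.0004], [0, 0, 0]],
    [[0, 0, 0], [0, 0, 0]]
  ]
}}

```text
time: 35.62
tool_pos: [493.0, 105.4, 76.5]
tcp_rot: [-3.14, 1.119, 1.542]
contact_force: [-0.4, -0.7, -2.0]
grip_width: 50.8
finger_force: 30.0
```

```bash
python3 st.py; python3 goto.py 493.2 105.7 74.1
```

```text
t 35.62 q [0.542, 0.932, 1.458, -0.858, 1.584, 0.959] p [493.0, 105.4, 76.5] F [-0.4, -0.7, -2.0] w 50.8 ff 29.99946743133478
[[0.013, 1.0, -0.027], [0.437, -0.03, -0.899], [-0.9, -0.001, -0.437]]
total shift [0.0023 0.0002 0.0007]
```

Emit:
{"method": "servo_tool", "body": {
  "deltas": [
    [[0.0006, 0, 0.0003], [0, 0, 0]],
    [[0.0006, 0, 0.0003], [0, 0, 0]],
    [[0.0006, 0, 0.0003], [0, 0, 0]],
    [[0, 0, 0], [0, 0, 0]],
    [[0, 0, 0], [0, 0, 0]]
  ]
}}

```text
time: 36.25
tool_pos: [493.1, 105.2, 74.6]
tcp_rot: [-3.141, 1.119, 1.541]
contact_force: [-0.1, 0.1, -2.7]
grip_width: 50.7
finger_force: 30.0
```

Emit:
{"method": "servo_tool", "body": {
  "deltas": [
    [[0.0005, 0, 0.0002], [0, 0, 0]],
    [[0, 0, 0], [0, 0, 0]]
  ]
}}

```text
time: 36.5
tool_pos: [493.1, 105.2, 74.2]
tcp_rot: [-3.141, 1.119, 1.541]
contact_force: [0.1, -0.2, -1.1]
grip_width: 51.0
finger_force: 30.0
```

Emit:
{"method": "servo_tool", "body": {
  "deltas": [
    [[0.0004, 0, 0.0002], [0, 0, 0]],
    [[0, 0, 0], [0, 0, 0]]
  ]
}}

```text
time: 36.75
tool_pos: [493.0, 105.2, 74.2]
tcp_rot: [3.142, 1.12, 1.54]
contact_force: [-0.2, -0.3, 3.2]
grip_width: 50.7
finger_force: 30.0
```

Seated; release.

Emit:
{"method": "servo_tool", "body": {
  "deltas": [
    [[0, 0, 0], [0, 0, 0]],
    [[0, 0, 0], [0, 0, 0]],
    [[0, 0, 0], [0, 0, 0]],
    [[0, 0, 0], [0, 0, 0]],
    [[0, 0, 0], [0, 0, 0]],
    [[0, 0, 0], [0, 0, 0]],
    [[0, 0, 0], [0, 0, 0]],
    [[0, 0, 0], [0, 0, 0]]
  ],
  "fingers": 1
}}

```text
time: 37.75
tool_pos: [493.1, 105.2, 73.6]
tcp_rot: [-3.141, 1.119, 1.541]
contact_force: [0.5, 0.3, -0.0]
grip_width: 91.3
finger_force: 0.0
```

Emit:
{"method": "servo_tool", "body": {
  "deltas": [
    [[0, 0, -0.004], [0, 0, 0]],
    [[0, 0, -0.008], [0, 0, 0]],
    [[0, 0, -0.014], [0, 0, 0]],
    [[0, 0, -0.014], [0, 0, 0]],
    [[0, 0, -0.014], [0, 0, 0]],
    [[0, 0, -0.014], [0, 0, 0]],
    [[0, 0, -0.014], [0, 0, 0]],
    [[0, 0, -0.014], [0, 0, 0]],
    [[0, 0, -0.014], [0, 0, 0]],
    [[0, 0, -0.014], [0, 0, 0]],
    [[0, 0, -0.014], [0, 0, 0]],
    [[0, 0, 0], [0, 0, 0]],
    [[0, 0, 0], [0, 0, 0]],
    [[0, 0, 0], [0, 0, 0]]
  ]
}}

```text
time: 39.5
tool_pos: [496.8, 228.8, 133.7]
tcp_rot: [-3.139, 1.119, 1.542]
contact_force: [0.2, 0.6, -0.0]
grip_width: 91.4
finger_force: 0.0
```

```bash
python3 st.py; python3 - <<'E'
from h import *
from plant import bot
for n in C:
    b=bot.capture(n)[:,:,::-1];cv2.imwrite(f"pics/end_{n}.png",b)
a=cv2.imread("pics/side0.png")[200:370,135:385];b=cv2.imread("pics/end_side.png")
c=cv2.imread("pics/end_top.png")[75:325,75:420]
out=np.zeros((600,800,3),np.uint8);out[:272,:400]=cv2.resize(a,(400,272));out[:272,400:]=cv2.resize(b[200:370,135:385],(400,272));out[280:280+290,:400]=cv2.resize(c,(400,290))
out[280:480,400:700]=cv2.resize(b[0:180,160:430],(300,200));cv2.imwrite("pics/m4.png",out)
E
```

```text
t 39.5 q [0.688, 0.969, 1.147, -0.782, 1.855, 0.836] p [496.8, 228.8, 133.7] F [0.2, 0.6, -0.0] w 91.4 ff 0.0
[[0.013, 1.0, -0.028], [0.436, -0.031, -0.899], [-0.9, -0.001, -0.436]]
```

View pics/m4.png

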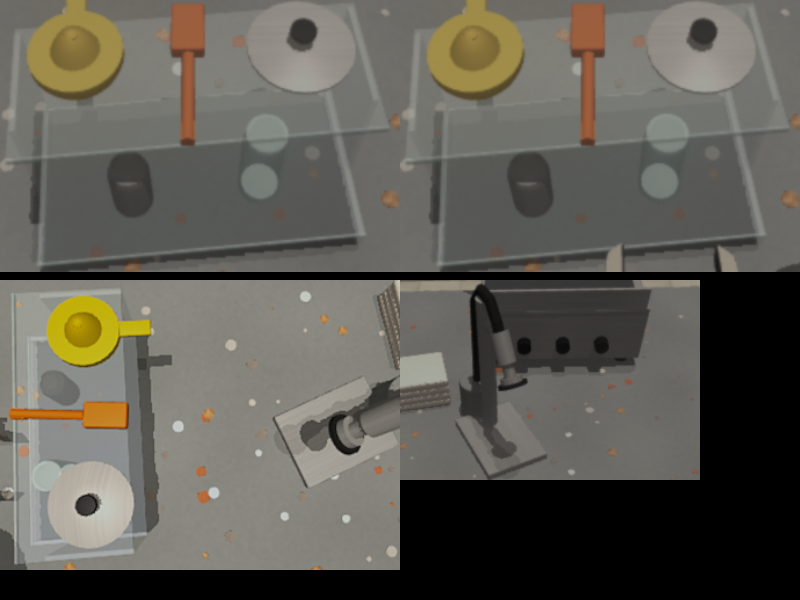

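The jar is back upright in its place (identical before and after), the other things have not moved, the head has sprung back, and the gripper is clear.

```bash
python3 -c "
from plant import bot
print(bot.close_job())"
```

```text
the job is handed in; nothing more can be done
None
```

The job is handed in, with no verdict returned: the jar was pressed squarely on the head, held at its stop for over two seconds, and set back upright in its place, and before/after pictures show nothing else moved.

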